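Lock the label-tape reel in its dispenser with the spindle

TASK

A reel of label tape already sits in the grey dispenser between its two upright cheeks, but its spindle still lies in the bench rest. Lift the spindle out, thread it through the bore of the thick cheek, the reel's core and the bore of the far cheek, and push it fully home so that its knob sits flush against the thick cheek; then let go. Do not push the reel out of place and leave the two vials and the beaker standing where they are.

Things in the scene. Friction and masses are not known exactly. Their poses are not given: they have to be found in the camera images.
- spindle_shank (a point): Spindle: round steel shank, 14 mm diameter, 125 mm long, with a black knob (30 mm diameter, 30 mm long) on one end; about 160 g. It lies level in a white bench rest, axis 36 mm above the bench. This point: on the axis, 68 mm ahead of the knob's face, mid-way along the shank's bare part (34 to 107 mm ahead of the face). x axis: along the spindle, knob to tip; roll does not matter.
- spindle_face (a point): Centre of the knob's front face (the shoulder that meets the thick cheek), on the axis; same axes as spindle_shank.
- spindle_knob (a point): Centre of the knob, on the axis, 15 mm behind its front face. In the rest, pocket walls that stand 52 mm above the bench enclose the knob and the first 34 mm of shank 2 mm beside them, so fingers cannot reach these there; the spindle comes free by lifting straight up 30 mm.
- spindle_tip (a point): End of the spindle's tip, on the axis, 125 mm ahead of the knob's front face; the last 12 mm taper to 9 mm diameter.
- stand_bore1 (a point): Grey dispenser fixed to the bench: base plate 140 x 112 x 10 mm, two upright cheeks 46 mm wide, 108 mm high, 60 mm apart, each with a level round bore 16 mm in diameter, 92 mm above the bench, in one line. This point: centre of the thick (25 mm) cheek's bore at its outer face, where the spindle enters. x axis: along the bores, the way the spindle goes in; z up.
- stand_bore2 (a point): Centre of the far cheek's bore at its inner face, 85 mm beyond stand_bore1; this cheek is 15 mm thick. Same axes as stand_bore1. A spindle let go in the thick cheek's bore alone stays there but sags up to 0.12 rad, knob end down.
- stand_middle (a point): Point on the line of the bores half-way between the cheeks, 55 mm beyond stand_bore1; same axes.
- reel_center (a point): Centre of the loose white reel with paper tape (72 mm in diameter, 50 mm wide, round core hole of 25 mm, 150 g), lying on two rails between the cheeks with its core in line with the bores to about 2 mm; its x axis runs along the core.
- vial_a: Brown glass vial with black cap, 28 mm in diameter, 49 mm high, standing at the back of the bench between rest and dispenser; origin at the centre of its underside, z up.
- vial_b: Clear glass vial with white cap, 28 mm in diameter, 46 mm high, standing behind the dispenser; origin at the centre of its underside, z up.
- beaker: Clear beaker, 56 mm in diameter, 68 mm high, standing to the left of the dispenser; origin at the centre of its underside, z up.

How it is judged (in metres and radians):
On the way, in this order (a step that is already met when the one before it is completed fails the run):
1. the spindle's tip is through the thick cheek's bore (x of spindle_tip in the frame of stand_bore1 above 0.027 m and angle between the x axis of spindle_tip and the x axis of stand_bore1, either way round below 0.2 rad and distance between spindle_tip and stand_middle below 0.035 m), for 0.1 s.
2. the spindle's tip is in the far cheek's bore as well (x of spindle_tip in the frame of stand_bore2 above 0.008 m and angle between the x axis of spindle_tip and the x axis of stand_bore1, either way round below 0.08 rad), for 0.1 s.
At the end, for the whole second after the job is handed in: The spindle passes through both cheeks and the reel's core, its knob's front face within 5 mm of the thick cheek's outer face and of the bore's centre, in line with the bores within 0.06 rad; the reel is still on its rails within 12 mm of the middle; the spindle is let go and at rest (distance between spindle_face and stand_bore1 below 0.005 m and angle between the x axis of spindle_face and the x axis of stand_bore1, either way round below 0.06 rad and x of spindle_tip in the frame of stand_bore2 above 0.03 m and distance between reel_center and stand_middle below 0.012 m and linear speed of spindle below 0.02 m/s and contact force between the fingers and spindle below 0.1 N); the robot touches nothing.
It fails at once if the reel is pushed out of place (distance between reel_center and stand_middle above 0.025 m).
It fails at once if a vial or the beaker is moved or knocked over (distance of any of vial_a, vial_b, beaker from where it was at the start of the episode above 0.02 m or angle between any of vial_a, vial_b, beaker's own z axis and vertical above 0.5 rad).
It also fails if it takes over 61 s, if anything falls off the work surface, if the arm or the gripper's body presses on something with over 40 N, if the wrist force passes 120 N, or if a joint passes its speed limit or range.

ROBOT

A 6-joint arm with a two-finger parallel gripper is mounted at the origin on a cart in front of the work surface, level with it; the furniture and walls round the work are solid. World frame = base frame: x ahead of the robot, y to its left, z up, the work surface at z = 0. Lengths are in mm, angles in rad, forces in N, time in s.
With the tool pointing down it reaches from about 350 to 875 mm from the base axis. Payload 4.2 kg.
Tool frame: the origin (TCP) lies between the finger pads; the fingertips stand 25 mm ahead of it and the grasp point (between the pads) lies 6 mm ahead of it; z points along the fingers, y is the line along which they close (so a half turn about z gives the same grasp; the last joint's range is limited). The gripper opens to 85 mm and grips with 20 to 120 N. Pads are 22 mm wide; open, the fingers measure 114 mm over their backs; the gripper's body (76 mm by 85 mm) begins 54 mm behind the grasp point. The pads swing forward as they close: fully open they stand 13 mm farther back than shut.
Start: joints at [-1.02, 0.385, 0.008, 0, -1.194, -0.259], TCP at [179.814, -598.553, 216.912] pointing down, gripper open.
Joint ranges: [-3.14, 3.14], [-1.21, 2.06], [-1.07, 1.41], [-3.16, 2.05], [-2.99, -0.16], [-3.1, 3.1]. Speed limits (rad/s): [2.79, 2.79, 3.14, 3.14, 3.14, 3.14].

INTERFACE

Orientations are given as a unit quaternion [x, y, z, w].
In Python, from bench import read_state, get_image, job_done gives the robot as it stands.
- The arm moves only by the tool play_rows, never from a script. Its argument "series" is a list of rows, each a list of 6 numbers: the shift along the world's x, y, z in mm, then the turn, a rotation vector about the world's x, y, z in units of 6 degrees (1.0 is 6 degrees). A call has 1 to 20 rows; each row shifts and turns the commanded pose from where the row before left it; what a row does not reach is not made up. A row lasts 1/12 s, in which the tool goes at most 41.7 mm and 7.16 degrees, less where a joint would pass 70% of its speed; a pose out of reach is approached as far as the arm can. A call is refused whole if a number of a shift passes 41.7 or a number of a turn 1, either way. A call with a gripper value outside its range is refused whole. "gripper" is the opening, from 0 (shut) to 1 (fully open), set as the call begins (left out, the last holds). The fingers move at their own pace and stop on an object; the grip force is fixed at half the most. Time passes only in rows, so rows that do not move let the fingers close. It gives the time, the measured TCP pose, the force, the opening and the grip force at its end, in the units of the state.
- read_state(): the state, without advancing time (a new reading comes with each control period).
- get_image(name): name is "side" or "top"; returns a dict with "image" (400x640x3 uint8, red, green, blue), "fx", "fy", "cx", "cy" (pixels), "eye" and "rotation" of the camera in the world. Camera axes: x right, y down, z forward; pixel columns grow to the right and rows downward; lengths in mm; the calibration is good to about 2 mm. A picture is of the moment at which its call begins. There is no depth.
- job_done(): hands the job in; it is judged then, once.
The state is a dict: "clock": time; "joints": joint angles; "joint_vel": joint speeds; "joint_efforts": joint torques, N m; "position": TCP position; "ee_rot": TCP orientation; "contact_force": force on the tool from outside, world axes, zero at the start; "wrist_torque": the same for the moment, N m; "gripper_width": finger opening in mm; "grasp_force": force on a finger pad.
Only numpy, scipy, OpenCV 4.12 (cv2) and the standard library are available. Lean on these libraries where they do the work, as an engineer would, in place of code of your own. Each camera call takes 0.05 s, during which the arm holds its last target. There are 200 camera calls.

## Working session

There is one attempt and no reset: what is moved stays moved. The work goes in short steps, Python scripts to look and compute and a tool call to move; the robot and the scene stay as the last step left them, time stands still between calls to the robot, and variables do not carry over. Pictures are saved under pics/ and viewed, at most 10 in all, crops included, and the job is handed in when it is done.

Besides the shell and the picture viewer there is one more tool, called by a JSON object that holds its "api" and its "payload", one argument or row to a line. play_rows: Moves the arm, as the interface text tells. Its arguments: {"type":"object","properties":{"series":{"type":"array","items":{"type":"array","items":{"type":"number"}}},"gripper":{"type":"number"}},"required":["series"]}

```bash
mkdir -p pics
cat > h.py <<'E'
import numpy as np, cv2, json
from bench import read_state, get_image, job_done
def shot(name, fn=None):
    d=get_image(name)
    if fn: cv2.imwrite('pics/'+fn, cv2.cvtColor(d['image'],cv2.COLOR_RGB2BGR))
    return d
def ray(d,u,v):
    r=np.array(d['rotation']).reshape(3,3)@np.array([(u-d['cx'])/d['fx'],(v-d['cy'])/d['fy'],1.])
    return np.array(d['eye'],float),r
def atz(d,u,v,z):
    e,r=ray(d,u,v); return e+r*(z-e[2])/r[2]
def proj(d,p):
    c=np.array(d['rotation']).reshape(3,3).T@(np.array(p,float)-np.array(d['eye']))
    return c[0]/c[2]*d['fx']+d['cx'],c[1]/c[2]*d['fy']+d['cy']
E
python3 - <<'E'
from h import *
for n in('top','side'):
    d=shot(n,n+'0.png'); print(n,d['fx'],d['cx'],d['cy'],d['eye'],np.round(d['rotation'],3).tolist())
print(read_state())
E
```

```text
top 490.854426040505 321.57223106440284 201.99825535067689 [ 322.32171412   25.11612902 1141.43559979] [-0.666, 0.739, -0.077, 0.072]
side 456.6210749497545 313.86631989148293 192.82102761956412 [ 522.21236257 -904.72980877  535.81218835] [0.848, -0.019, 0.001, -0.53]
{'clock': 0.1, 'joints': array([-1.02038423e+00,  3.85510639e-01,  6.74382831e-03, -4.14361621e-04,
       -1.19401000e+00, -2.58564257e-01]), 'joint_vel': array([ 2.90409367e-04, -1.19999005e-03,  2.41186315e-03,  1.29792678e-03,
       -7.35346104e-05, -1.50622119e-03]), 'joint_efforts': array([-1.01490747e-03, -3.93318057e+01,  1.88929957e+01,  4.19794679e+00,
       -2.52648766e-03,  5.82777389e-06]), 'position': array([ 179.65217042, -598.04183282,  215.90806443]), 'ee_rot': array([-1.45330910e-01,  9.89382590e-01,  9.86121277e-04, -2.12676627e-04]), 'contact_force': array([-0.13178693,  0.21812005,  0.23775273]), 'wrist_torque': array([-0.02160379, -0.04196347, -0.00234927]), 'grasp_force': 0.0, 'gripper_width': 85.51530883375159}
```

View pics/top0.png

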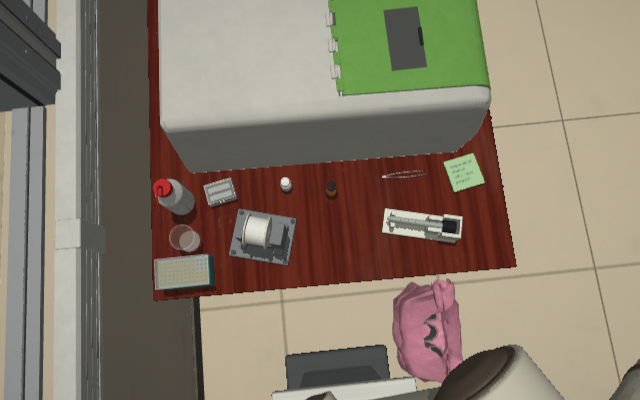

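View pics/side0.png

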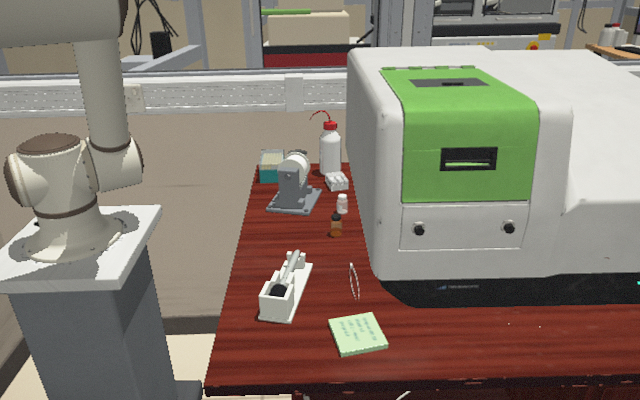

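The top view shows the rest at about (422,225), knob right and tip left, and the dispenser at (263,237) with its thick cheek to the right at about (279,240). The side view shows the rest at (286,287) and the dispenser at (294,185). `rotation` is a quaternion. Next I'll view enlarged crops.

```bash
sed -i 's/np.array(d\[.rotation.\]).reshape(3,3)/R(d)/; 1a from scipy.spatial.transform import Rotation as Ro\ndef R(d): return Ro.from_quat(d["rotation"]).as_matrix()' h.py
python3 - <<'E'
import cv2,numpy as np
t=cv2.imread('pics/top0.png');s=cv2.imread('pics/side0.png')
def crop(im,u,v,w,h,k):return cv2.resize(im[v:v+h,u:u+w],None,fx=k,fy=k,interpolation=cv2.INTER_CUBIC)
a=np.hstack([crop(t,225,200,80,70,5),crop(t,375,185,100,70,4)[:280].copy() if 0 else crop(t,380,192,80,70,5)])
b=np.hstack([crop(s,255,145,80,50,5),crop(s,245,240,80,50,5)])
b=np.hstack([crop(s,262,145,80,50,5),crop(s,250,244,80,50,5)])
cv2.imwrite('pics/c1.png',np.vstack([a,b]))
E
```

```text
(no output)
```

View pics/c1.png

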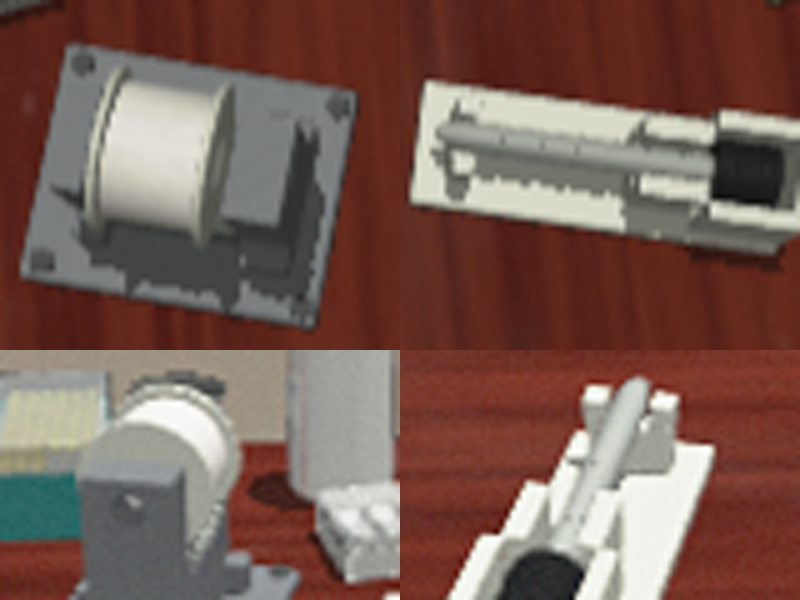

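The crops show these features:
- **Base plate corners:** about (68,45), (356,92), (315,328) and (22,277) in the crop.
- **Thick cheek top:** about x 225–300, y 115–230.
- **Spindle:** tip at (440,133), knob front at (712,165).
- **Bore (side view):** (128,505).

```bash
cat > m.py <<'E'
from h import *
t=get_image('top'); s=get_image('side')
T=lambda U,V,ou,ov:((U+.5)/5-.5+ou,(V+.5)/5-.5+ov)
D=lambda U,V:T(U,V,225,200); S=lambda U,V:T(U-400,V,380,192)
sd=lambda U,V:T(U,V-350,262,145); ss=lambda U,V:T(U-400,V-350,250,244)
if __name__=='__main__':
    np.set_printoptions(precision=1,suppress=True)
    c=[atz(t,*D(*p),10) for p in((68,45),(356,92),(315,328),(22,277))]
    print('plate',*c); print([np.linalg.norm(c[i]-c[i-1]) for i in range(4)])
    print('ctr',np.mean(c,0))
    ax=(c[0]+c[3]-c[1]-c[2])[:2]; ax/=np.linalg.norm(ax); lat=(c[0]+c[1]-c[2]-c[3])[:2]; lat/=np.linalg.norm(lat)
    print('ax ang',np.degrees(np.arctan2(ax[1],ax[0])),'lat ang',np.degrees(np.arctan2(lat[1],lat[0])))
    for p in((300,125),(283,230),(225,222),(232,120)): print('cheektop',atz(t,*D(*p),108))
    print('bore side @92',atz(s,*sd(128,505),92))
    for p in((82,465),(184,468)): print('cheektop side',atz(s,*sd(*p),108))
    tip=atz(t,*S(440,133),36); f=atz(t,*S(712,165),36); k=atz(t,*S(782,172),36)
    print('tip',tip,'face',f,k,np.linalg.norm(tip-f)); d=tip-f; print(np.degrees(np.arctan2(d[1],d[0])))
    print('side tip @36',atz(s,*ss(638,382),36))
    r=[atz(t,*S(*p),5) for p in((425,80),(411,203))]; print('rest end',*r)
E
python3 m.py
```

```text
plate [568.4 200.2  10. ] [532.   67.5  10. ] [424.4  96.4  10. ] [461.7 228.7  10. ]
[np.float64(110.44265246095522), np.float64(137.59426507600497), np.float64(111.38328863446486), np.float64(137.479513765058)]
ctr [496.6 148.2  10. ]
ax ang 74.43065519814274 lat ang -15.013601639073395
cheektop [502.1  88.9 108. ]
cheektop [458. 100. 108.]
cheektop [464.  124.2 108. ]
cheektop [507.2 117.6 108. ]
bore side @92 [482.9 105.4  92. ]
cheektop side [461.1 118.7 108. ]
cheektop side [510.5 111.2 108. ]
tip [ 504.8 -142.2   36. ] face [ 477.2 -263.5   36. ] [ 470.7 -294.6   36. ] 124.39521232029212
77.18003667068113
side tip @36 [ 505.1 -136.4   36. ]
rest end [ 535.9 -143.2    5. ] [ 478.4 -129.     5. ]
```

{"api": "play_rows", "payload": {
  "series": [
    [20.6,25.7,-4,0,0,0.67],
    [20.6,25.7,-4,0,0,0.67],
    [20.6,25.7,-4,0,0,0.67],
    [20.6,25.7,-4,0,0,0.67],
    [20.6,25.7,-4,0,0,0.67],
    [20.6,25.7,-4,0,0,0.67],
    [20.6,25.7,-4,0,0,0.67],
    [20.6,25.7,-4,0,0,0.67],
    [20.6,25.7,-4,0,0,0.67],
    [20.6,25.7,-4,0,0,0.67],
    [20.6,25.7,-4,0,0,0.67],
    [20.6,25.7,-4,0,0,0.67],
    [20.6,25.7,-4,0,0,0.67],
    [20.6,25.7,-4,0,0,0.67],
    [20.6,25.7,-4,0,0,0.67],
    [0,0,0,0,0,0],
    [0,0,0,0,0,0]
  ],
  "gripper": 1
}}

```text
clock: 1.62
position: [489.5, -211.7, 156.4]
ee_rot: [-0.624, 0.782, 0.0, -0.0]
contact_force: [0.2, 0.2, -0.2]
gripper_width: 85.4
grasp_force: 0.0
```

{"api": "play_rows", "payload": {
  "series": [
    [0,0,-14,0,0,0],
    [0,0,-14,0,0,0],
    [0,0,-14,0,0,0],
    [0,0,-14,0,0,0],
    [0,0,-14,0,0,0],
    [0,0,-14,0,0,0],
    [0,0,-14,0,0,0],
    [0,0,-14,0,0,0],
    [0,0,-2.4,0,0,0],
    [0,0,0,0,0,0]
  ]
}}

```text
clock: 2.45
position: [487.6, -213.7, 41.8]
ee_rot: [-0.622, 0.783, 0.001, -0.001]
contact_force: [-0.7, -0.9, 0.5]
gripper_width: 85.3
grasp_force: 0.0
```

Run:
```python
from h import *
import cv2
t=shot('top');s=shot('side')
k=lambda im,u,v,w,h,f:cv2.resize(im[v:v+h,u:u+w,::-1],None,fx=f,fy=f,interpolation=cv2.INTER_CUBIC)
cv2.imwrite('pics/c2.png',np.hstack([k(t['image'],370,190,100,120,4),k(s['image'],235,210,100,120,4)]))
```

```text
(no output)
```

View pics/c2.png

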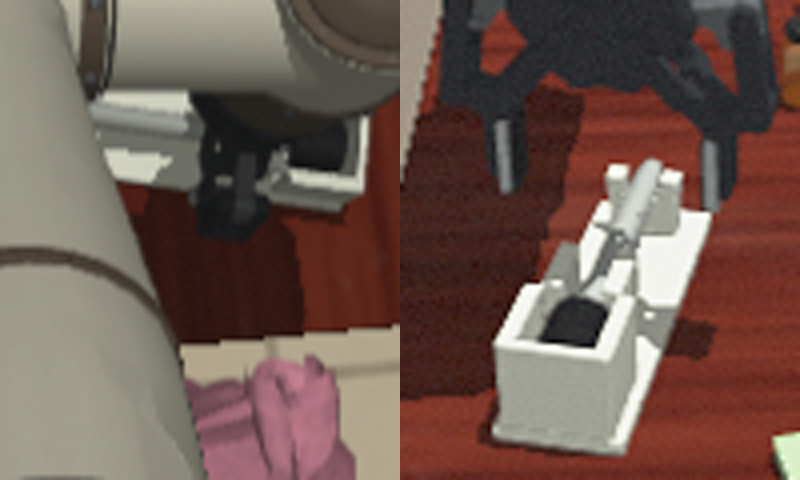

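The gripper straddles the shank. In the side view the fingers are at x≈507 and 712 and the shank at ≈630 between them, ahead of the pocket. I'll close now.

{"api": "play_rows", "payload": {
  "series": [
    [0,0,0,0,0,0],
    [0,0,0,0,0,0],
    [0,0,0,0,0,0],
    [0,0,0,0,0,0],
    [0,0,0,0,0,0],
    [0,0,0,0,0,0],
    [0,0,0,0,0,0],
    [0,0,0,0,0,0],
    [0,0,0,0,0,0],
    [0,0,0,0,0,0],
    [0,0,0,0,0,0],
    [0,0,0,0,0,0]
  ],
  "gripper": 0
}}

```text
clock: 3.55
position: [488.8, -213.0, 42.5]
ee_rot: [-0.623, 0.783, 0.0, -0.0]
contact_force: [-0.7, -0.1, -0.6]
gripper_width: -0.3
grasp_force: 0.0
```

Run:
```python
from h import *
import cv2
t=shot('top');s=shot('side')
k=lambda im,u,v,w,h,f:cv2.resize(im[v:v+h,u:u+w,::-1],None,fx=f,fy=f,interpolation=cv2.INTER_CUBIC)
cv2.imwrite('pics/c3.png',np.hstack([k(t['image'],370,190,100,120,4),k(s['image'],235,210,100,120,4)]))
for d in(t,s): print(proj(d,[488.8,-213,17]),proj(d,[488.8,-213,42]))
print(proj(s,[489,-213,36]), proj(s,[505,-142,36]),proj(s,[477,-263,36]))
print(s['eye'],read_state()['joints'])
```

```text
(np.float64(417.75436385618013), np.float64(223.27427860462598)) (np.float64(419.8298485787192), np.float64(221.43402237954814))
(np.float64(288.7933840165317), np.float64(281.5937741875236)) (np.float64(288.213721963338), np.float64(270.4995693595868))
(np.float64(288.4630091637657), np.float64(273.18477532166037)) (np.float64(297.16140233803833), np.float64(251.55067342448254)) (np.float64(281.07342656959486), np.float64(290.53114069889216))
[ 522.21236257 -904.72980877  535.81218835] [-1.06702057e-01  4.27269278e-01 -4.34513688e-01  5.40643923e-05
 -7.09096878e-01 -1.19901598e-01]
```

View pics/c3.png

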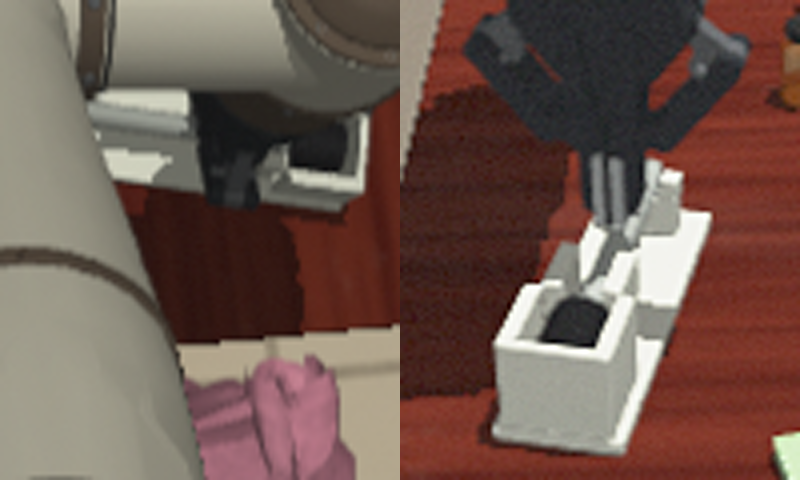

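The gripper closed fully on nothing. The tips appear at (612,222) in the crop, where the reported TCP would put them at about (615,286). So the fingers are roughly 30 mm higher than the reported pose implies, and the shank is untouched below them. I'll open, lower a bit and measure again.

{"api": "play_rows", "payload": {
  "series": [
    [0,0,0,0,0,0],
    [0,0,0,0,0,0],
    [0,0,0,0,0,0],
    [0,0,0,0,0,0],
    [0,0,0,0,0,0],
    [0,0,0,0,0,0],
    [0,0,-4,0,0,0],
    [0,0,-4,0,0,0],
    [0,0,-4,0,0,0],
    [0,0,-4,0,0,0],
    [0,0,0,0,0,0]
  ],
  "gripper": 0.6
}}

```text
clock: 4.57
position: [488.0, -212.9, 25.3]
ee_rot: [-0.623, 0.783, 0.001, -0.001]
contact_force: [-0.1, 0.1, 0.2]
gripper_width: 51.0
grasp_force: 0.0
```

Run:
```python
from h import *
import cv2
t=shot('top');s=shot('side')
k=lambda im,u,v,w,h,f:cv2.resize(im[v:v+h,u:u+w,::-1],None,fx=f,fy=f,interpolation=cv2.INTER_CUBIC)
cv2.imwrite('pics/c4.png',np.hstack([k(t['image'],370,190,100,120,4),k(s['image'],235,210,100,120,4)]))
st=read_state(); p=st['position']; print(p,st['contact_force'],st['gripper_width'])
for l in(-25,25): print(np.round(np.array(proj(s,p+[-.974*l,.225*l,-25])),1))
```

```text
[ 488.62227128 -213.06537967   26.14215189] [-0.4668993   0.24919231 -0.27554273] 51.05577685131632
[302.1 289.9]
[276.2 287.1]
```

View pics/c4.png

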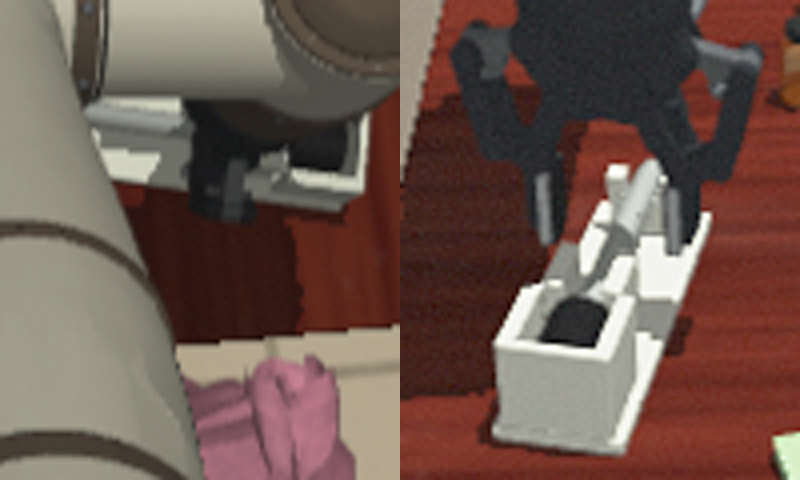

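Tips are now at px (271,271) and (304,273), against a prediction of v≈288.5. The offset is still about 31 mm high and nothing is touching, so I'll lower another 14 mm and close.

{"api": "play_rows", "payload": {
  "series": [
    [0,0,-4,0,0,0],
    [0,0,-4,0,0,0],
    [0,0,-3,0,0,0],
    [0,0,-3,0,0,0],
    [0,0,0,0,0,0]
  ]
}}

```text
clock: 5.08
position: [488.3, -213.0, 11.7]
ee_rot: [-0.623, 0.783, 0.001, -0.0]
contact_force: [-0.3, 0.2, -0.5]
gripper_width: 51.2
grasp_force: 0.0
```

{"api": "play_rows", "payload": {
  "series": [
    [0,0,0,0,0,0],
    [0,0,0,0,0,0],
    [0,0,0,0,0,0],
    [0,0,0,0,0,0],
    [0,0,0,0,0,0],
    [0,0,0,0,0,0],
    [0,0,0,0,0,0],
    [0,0,0,0,0,0]
  ],
  "gripper": 0
}}

```text
clock: 5.75
position: [487.9, -212.9, 12.8]
ee_rot: [-0.622, 0.783, 0.001, -0.0]
contact_force: [-3.9, 1.6, 6.0]
gripper_width: 11.7
grasp_force: 58.9
```

Width 11.7 is under the 14 mm shank and there is +6 N upward, so the tips are probably pinching above the axis. I'll reopen, go 8 mm lower and regrip.

{"api": "play_rows", "payload": {
  "series": [
    [0,0,0,0,0,0],
    [0,0,0,0,0,0],
    [0,0,0,0,0,0],
    [0,0,-2,0,0,0],
    [0,0,-2,0,0,0],
    [0,0,-2,0,0,0],
    [0,0,-2,0,0,0],
    [0,0,0,0,0,0]
  ],
  "gripper": 0.5
}}

```text
clock: 6.42
position: [488.5, -213.0, 3.9]
ee_rot: [-0.623, 0.783, 0.0, -0.0]
contact_force: [-0.3, -0.7, 0.3]
gripper_width: 42.7
grasp_force: 0.0
```

{"api": "play_rows", "payload": {
  "series": [
    [0,0,0,0,0,0],
    [0,0,0,0,0,0],
    [0,0,0,0,0,0],
    [0,0,0,0,0,0],
    [0,0,0,0,0,0],
    [0,0,0,0,0,0],
    [0,0,0,0,0,0],
    [0,0,0,0,0,0]
  ],
  "gripper": 0
}}

```text
clock: 7.08
position: [487.9, -212.9, 4.6]
ee_rot: [-0.622, 0.783, 0.001, -0.001]
contact_force: [-4.1, 2.3, 6.4]
gripper_width: 12.2
grasp_force: 58.8
```

Width barely changed, so this is pad give and not a chord effect. The upward force comes from the closing swing. The grip is good, so I'll lift.

{"api": "play_rows", "payload": {
  "series": [
    [0,0,3,0,0,0],
    [0,0,5,0,0,0],
    [0,0,8,0,0,0],
    [0,0,8,0,0,0],
    [0,0,8,0,0,0],
    [0,0,8,0,0,0],
    [0,0,10,0,0,0],
    [0,0,10,0,0,0],
    [0,0,10,0,0,0],
    [0,0,10,0,0,0],
    [0,0,0,0,0,0],
    [0,0,0,0,0,0]
  ]
}}

```text
clock: 8.08
position: [489.2, -213.1, 85.3]
ee_rot: [-0.623, 0.783, -0.001, 0.001]
contact_force: [-0.3, -0.5, -2.4]
gripper_width: 12.1
grasp_force: 58.4
```

Run:
```python
from h import *
import cv2
t=shot('top');s=shot('side')
k=lambda im,u,v,w,h,f:cv2.resize(im[v:v+h,u:u+w,::-1],None,fx=f,fy=f,interpolation=cv2.INTER_CUBIC)
cv2.imwrite('pics/c5.png',np.hstack([k(t['image'],370,170,100,120,4),k(s['image'],235,190,100,120,4)]))
st=read_state(); p=st['position']; print(p,st['contact_force'],st['wrist_torque'],st['gripper_width'],st['joints'])
```

```text
[ 488.34741723 -212.9240054    84.1005902 ] [ 0.30277229  0.05579429 -1.25254647] [ 0.0131505  -0.04706604  0.01789965] 11.88196387643605 [-1.06672669e-01  3.68594333e-01 -3.93794343e-01 -3.57912589e-04
 -8.09355020e-01 -1.19855816e-01]
```

View pics/c5.png

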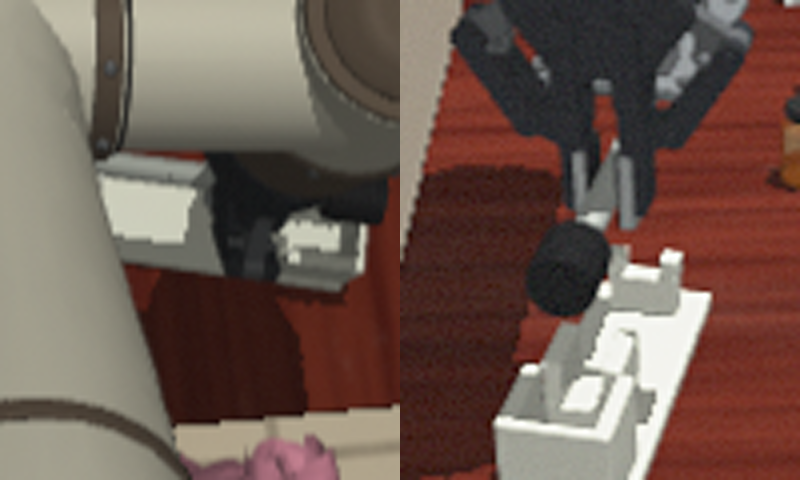

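The spindle is held and clear of the rest. In the side view the knob centre is at px (276.8,257.5). Now I'll refine the stand's pose with sub-pixel edge fits on the first top image, and check the spindle's pose against the side view.

```bash
cat > e.py <<'E'
from h import *
from scipy.ndimage import map_coordinates
g=cv2.cvtColor(cv2.imread('pics/top0.png'),cv2.COLOR_BGR2GRAY).astype(float); col=cv2.imread('pics/top0.png').astype(float)
D=lambda U,V,ou=225,ov=200:np.array(((U+.5)/5-.5+ou,(V+.5)/5-.5+ov))
def edge(a,b,ch=None,w=2.5,lo=.1,hi=.9,img=None):
    im=g if ch is None else col[...,ch]
    if img is not None: im=img
    a,b=map(np.array,(a,b)); n=np.array([-(b-a)[1],(b-a)[0]]); n=n/np.linalg.norm(n); o=np.arange(-w,w+.01,.1); P=[]
    for f in np.linspace(lo,hi,25):
        q=a+(b-a)*f; pr=map_coordinates(im,[q[1]+o*n[1],q[0]+o*n[0]],order=1)
        gr=np.abs(np.gradient(np.convolve(pr,np.ones(7)/7,'same')))[8:-8]; oo=o[8:-8]
        P.append(q+n*(gr**2@oo)/(gr**2).sum())
    vx,vy,x,y=cv2.fitLine(np.float32(P),cv2.DIST_HUBER,0,.01,.01).ravel(); return np.array([x,y]),np.array([vx,vy])
def X(l,m): 
    t=np.linalg.solve(np.c_[l[1],-m[1]],m[0]-l[0]); return l[0]+t[0]*l[1]
E
python3 - <<'E'
from e import *
np.set_printoptions(precision=1,suppress=True)
t=get_image('top'); s=get_image('side')
def rect(cs,z,ch):
    cs=[D(*c) for c in cs]; L=[edge(cs[i],cs[(i+1)%4],ch) for i in range(4)]
    c=[atz(t,*X(L[i-1],L[i]),z) for i in range(4)]; ang=[np.degrees(np.arctan2(*(c[(i+1)%4]-c[i])[1::-1])) for i in range(4)]
    print(np.array(c)[:,:2].tolist(),'\nlen',[round(np.linalg.norm(c[(i+1)%4]-c[i]),1) for i in range(4)],'ang',np.round(ang,2),'ctr',np.mean(c,0))
for ch in(0,1,2): rect([(68,45),(356,92),(315,328),(22,277)],10,ch)
print('cheek')
for ch in(0,2): rect([(232,120),(300,125),(283,230),(225,222)],108,ch)
# spindle edges
S=lambda U,V:D(U-400,V,380,192)
for ch in(0,1):
    a=edge(S(460,125),S(630,147),ch,2); b=edge(S(460,147),S(630,168),ch,2)
    for f in(S(460,136),S(630,158)):
        m=[l[0]+l[1]*(f[0]-l[0][0])/l[1][0] for l in(a,b)]; print(m, 'mid',atz(t,*np.mean(m,0),36))
for p in([474,-278,116],[477,-263.5,116],[489,-213,116]): print('side pred',proj(s,p))
E
```

```text
[[569.8428235442035, 200.37245986233478], [531.9368059722193, 67.13422536207233], [424.61807435352296, 97.05307714124288], [462.3352081820974, 230.55214555131835]] 
len [np.float64(138.5), np.float64(111.4), np.float64(138.7), np.float64(111.7)] ang [-105.9  164.4   74.2  -15.7] ctr [497.2 148.8  10. ]
[[569.7536423601821, 200.35016723617957], [531.8350717176004, 67.29068959781026], [424.88194758426727, 97.22840092878067], [462.4800733686718, 230.44522459550842]] 
len [np.float64(138.4), np.float64(111.1), np.float64(138.4), np.float64(111.4)] ang [-105.9  164.4   74.2  -15.7] ctr [497.2 148.8  10. ]
[[568.6921809781486, 200.16968130639444], [531.1476014286642, 67.57409553217116], [425.4755851223706, 97.16322547672064], [463.1647984223663, 230.26012540151987]] 
len [np.float64(137.8), np.float64(109.7), np.float64(138.3), np.float64(109.7)] ang [-105.8  164.4   74.2  -15.9] ctr [497.1 148.8  10. ]
cheek
[[506.15731061348004, 115.67318716635356], [504.9218412460691, 89.27267582194074], [460.0253855030529, 102.35855858183245], [466.3990690592774, 126.41534952368318]] 
len [np.float64(2
[... 226 characters left out ...]
2737765008], [466.4025728785386, 126.49404943290148]] 
len [np.float64(26.0), np.float64(45.9), np.float64(25.0), np.float64(42.9)] ang [-98.1 163.8  75.2 -15.2] ctr [484.6 108.4 108. ]
[array([391.6, 215.8]), array([391.6, 220.3])] mid [ 504.1 -151.3   36. ]
[array([425.6, 220.3]), array([425.6, 224.8])] mid [ 485.8 -227.    36. ]
[array([391.6, 215.9]), array([391.6, 220.4])] mid [ 504.  -151.3   36. ]
[array([425.6, 220.3]), array([425.6, 224.7])] mid [ 485.9 -227.    36. ]
side pred (np.float64(276.5013795264293), np.float64(256.9573142877381))
side pred (np.float64(278.6620261097918), np.float64(251.9817142995365))
side pred (np.float64(286.51902599962074), np.float64(235.887899587664))
```

The stand axis is 74.2° with bore1 at about (482.3, 95.9, 92), and plate and cheek agree to 0.3 mm. The spindle is at about 76.5°, level, with its tip now near (506, -142, 116). I'll carry it to 20 mm short of the bore.

{"api": "play_rows", "payload": {
  "series": [
    [-2.9,10,0,0,0,-0.03],
    [-2.9,20,0,0,0,-0.03],
    [-2.9,20,0,0,0,-0.03],
    [-2.9,20,0,0,0,-0.03],
    [-2.9,20,0,0,0,-0.04],
    [-2.9,20,0,0,0,-0.04],
    [-2.9,20,0,0,0,-0.04],
    [-2.9,20,0,0,0,-0.04],
    [-2.9,20,0,0,0,-0.04],
    [-2.9,20,0,0,0,-0.04],
    [-2.9,20,0,0,0,-0.04],
    [-0.5,9.4,0,0,0,0],
    [0,0,-8,0,0,0],
    [0,0,-8,0,0,0],
    [0,0,-8,0,0,0],
    [0,0,0,0,0,0],
    [0,0,0,0,0,0],
    [0,0,0,0,0,0]
  ]
}}

```text
clock: 9.78
position: [456.5, 5.7, 60.3]
ee_rot: [-0.606, 0.796, 0.0, -0.0]
contact_force: [-0.3, -0.9, -1.2]
gripper_width: 11.9
grasp_force: 58.5
```

Run:
```python
from h import *
import cv2
np.set_printoptions(precision=2,suppress=True)
s=shot('side','side6.png');t=shot('top','top6.png')
k=lambda im,u,v,w,h,f:cv2.resize(im[v:v+h,u:u+w,::-1],None,fx=f,fy=f,interpolation=cv2.INTER_CUBIC)
cv2.imwrite('pics/c6.png',np.hstack([k(s['image'],255,140,80,100,5),k(t['image'],235,195,80,100,5)]))
st=read_state(); p=st['position']; q=Ro.from_quat(st['ee_rot'])
print(p,q.as_matrix(),st['gripper_width'])
for n,z in(('bore',[482.3,95.9,92]),('tip',[476.9,76.7,92]),('face',[476.9-34,76.7-120.3,92])): print(n,proj(s,z),proj(t,z))
```

```text
[456.7    6.    60.65] [[-0.27 -0.96  0.  ]
 [-0.96  0.27  0.  ]
 [-0.   -0.   -1.  ]] 12.112521102511048
bore (np.float64(286.86571253527717), np.float64(177.2039429319472)) (np.float64(282.7577870830767), np.float64(235.1523272772331))
tip (np.float64(284.40671025597095), np.float64(180.5871980027142)) (np.float64(291.85379581803824), np.float64(236.70495136115522))
face (np.float64(266.9092982482846), np.float64(204.55593275213255)) (np.float64(349.1572983685959), np.float64(246.56130219899262))
```

View pics/c6.png

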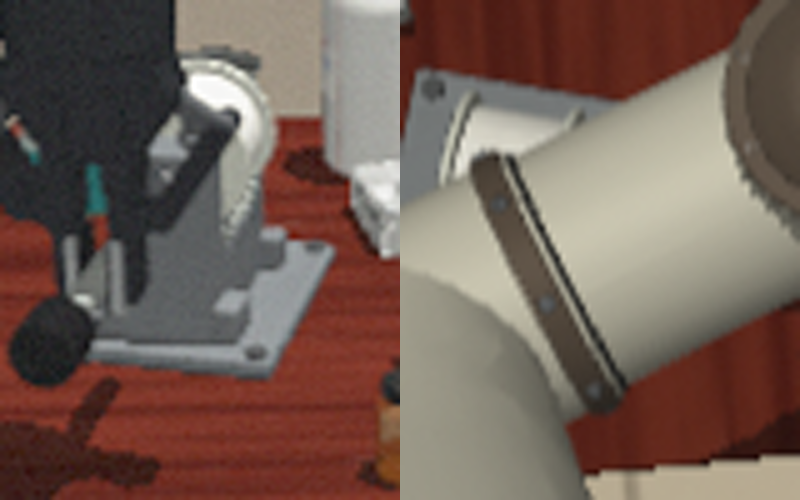

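Top is fully hidden by the arm. In the side view the knob centre is at about (265,207.5), matching the prediction of (264.8,207.6). I'll check the bore's pixel numerically in the unobstructed side image.

Run:
```python
from h import *
s=get_image('side'); g=cv2.cvtColor(cv2.imread('pics/side0.png'),cv2.COLOR_BGR2GRAY)
print('cols 276..302'); 
for v in range(164,190): print(v,*[f'{x:3d}' for x in g[v,276:303]])
b=np.array([482.3,95.9,92]); u=np.array([.2723,.9622,0]); n=np.array([.9622,-.2723,0])
for l in(-23,23):
  print('top outer',np.round(proj(s,b+l*n+[0,0,16]),1),'inner',np.round(proj(s,b+l*n+25*u+[0,0,16]),1))
for a in range(0,360,45):
  w=np.cos(np.radians(a))*n+np.sin(np.radians(a))*np.array([0,0,1]); print(a,np.round(proj(s,b+8*w),1),np.round(proj(s,b+25*u+8*w),1))
```

```text
cols 276..302
164 171 159 158 160 161 161 155 158 160 158 157 161 159 161 160 157 158 160 159 161 157 161 155 155 177 224 237
165 143 140 156 163 158 157 157 159 160 158 158 160 157 159 160 158 158 159 160 156 161 158 159 161 154 188 229
166 139 140 155 162 158 156 156 155 159 158 157 158 157 160 160 160 158 158 158 159 160 158 162 159 157 161 202
167 137 142 156 158 156 156 156 154 155 153 154 155 154 153 155 156 156 155 156 156 156 157 158 158 159 158 164
168 138 148 157 158 154 155 150 152 154 151 154 152 152 154 152 152 150 152 153 156 153 155 142 152 157 157 155
169 111 147 155 156 155 154 156 155 151 151 156 154 154 152 151 154 153 152 155 152 154 141 118 146 160 161 158
170  83 136 136 131 136 141 146 146 144 152 157 157 152 157 157 155 154 156 155 158 150 120  96 142 162 158 158
171  83 112 104  97 101 106 107 109 109 107 116 120 122 125 122 129 133 139 147 145 126 104  86 139 159 161 161
172  86 102  97  92  88  91  89  89  91  89  91  95  96  92  93 101  99 105 105 111 101  88  85 142 159 156 158
173  86  92  93  97  93  95  89  91  95  90  84  82  83  88  85  91  87  87  9
[... 1465 characters left out ...]
  93  95 114 133 139 113
187  75  72  78  88  89  93  93  94  90  93  93  93  91  94  90  90  89  89  94  94  91  94  89  98 109 113 101
188  71  74  79  92  91  94  90  93  95  91  93  93  93  91  89  94  95  91  92  92  92  95  89  96 113 105  90
189  65  67  74  88  92  92  94  91  94  90  91  96  93  95  91  90  90  91  92  94  93  97  91  94 108 102  89
top outer [277.4 170.3] inner [280.5 166.3]
top outer [295.9 171.8] inner [298.7 167.8]
0 [290.1 177.5] [293.  173.4]
45 [289.  175.2] [292.  171.2]
90 [286.7 174.1] [289.7 170.1]
135 [284.5 174.8] [287.5 170.8]
180 [283.7 176.9] [286.7 172.9]
225 [284.7 179.2] [287.7 175. ]
270 [287.  180.2] [290.  176.1]
315 [289.2 179.6] [292.2 175.4]
```

Stand edges and bore agree within about 1 mm (bore at (287.1,176.4), maybe 1 mm high). The taper gives 3.5 mm of capture, so I'll start inserting slowly along the axis.

{"api": "play_rows", "payload": {
  "series": [
    [1.1,3.85,0.7,0,0,0],
    [1.1,3.85,0,0,0,0],
    [1.1,3.85,0,0,0,0],
    [1.1,3.85,0,0,0,0],
    [1.1,3.85,0,0,0,0],
    [0.8,2.9,0,0,0,0],
    [0.8,2.9,0,0,0,0],
    [0,0,0,0,0,0],
    [0,0,0,0,0,0]
  ]
}}

```text
clock: 10.68
position: [463.5, 31.6, 61.1]
ee_rot: [-0.606, 0.795, 0.0, -0.0]
contact_force: [-0.6, -0.3, -1.1]
gripper_width: 12.2
grasp_force: 58.5
```

{"api": "play_rows", "payload": {
  "series": [
    [0.8,2.9,0,0,0,0],
    [0.8,2.9,0,0,0,0],
    [0.8,2.9,0,0,0,0],
    [0.8,2.9,0,0,0,0],
    [0,0,0,0,0,0]
  ]
}}

```text
clock: 11.1
position: [466.9, 43.5, 61.2]
ee_rot: [-0.606, 0.795, -0.0, 0.0]
contact_force: [0.1, 0.8, -1.5]
gripper_width: 11.6
grasp_force: 58.5
```

{"api": "play_rows", "payload": {
  "series": [
    [0.8,2.9,0,0,0,0],
    [0.8,2.9,0,0,0,0],
    [0.8,2.9,0,0,0,0],
    [0.8,2.9,0,0,0,0],
    [0,0,0,0,0,0]
  ]
}}

```text
clock: 11.52
position: [470.1, 55.1, 61.2]
ee_rot: [-0.606, 0.795, -0.0, 0.0]
contact_force: [-0.4, -0.0, -2.3]
gripper_width: 12.0
grasp_force: 58.5
```

{"api": "play_rows", "payload": {
  "series": [
    [0.8,2.9,0,0,0,0],
    [0.8,2.9,0,0,0,0],
    [0.8,2.9,0,0,0,0],
    [0,0,0,0,0,0]
  ]
}}

```text
clock: 11.85
position: [472.6, 63.8, 61.2]
ee_rot: [-0.606, 0.795, -0.0, 0.0]
contact_force: [0.4, 0.3, -2.8]
gripper_width: 12.0
grasp_force: 58.5
```

{"api": "play_rows", "payload": {
  "series": [
    [0.8,2.9,-0.2,0,0,0],
    [0.8,2.9,-0.2,0,0,0],
    [0.8,2.9,0,0,0,0],
    [0,0,0,0,0,0]
  ]
}}

```text
clock: 12.18
position: [475.1, 72.6, 60.9]
ee_rot: [-0.606, 0.795, -0.0, 0.0]
contact_force: [-0.0, -0.3, -2.0]
gripper_width: 12.0
grasp_force: 58.5
```

{"api": "play_rows", "payload": {
  "series": [
    [0.6,1.9,0,0,0,0],
    [0.6,1.9,0,0,0,0],
    [0.5,1.9,0,0,0,0],
    [0,0,0,0,0,0]
  ]
}}

```text
clock: 12.52
position: [476.7, 78.0, 60.9]
ee_rot: [-0.606, 0.795, -0.0, 0.0]
contact_force: [0.1, -0.3, -2.3]
gripper_width: 12.0
grasp_force: 58.5
```

Run:
```python
from h import *
s=shot('side','side7.png');t=shot('top','top7.png')
k=lambda im,u,v,w,h,f:cv2.resize(im[v:v+h,u:u+w,::-1],None,fx=f,fy=f,interpolation=cv2.INTER_CUBIC)
cv2.imwrite('pics/c7.png',np.hstack([k(s['image'],255,130,80,100,5),k(t['image'],235,195,80,100,5)]))
g=cv2.cvtColor(s['image'],cv2.COLOR_RGB2GRAY)
m=((s['image'].max(2)<48)*255).astype('uint8')
for v in range(184,208): print(v,*[f'{x:3d}' for x in g[v,262:290]])
tip=np.array([482.3,95.9,92])+54*np.array([.2723,.9622,0])
for l in(125,140,155): print(l,np.round(proj(s,tip-l*np.array([.2723,.9622,0])),1))
```

```text
184  67  67  62  63  64  67  66  67  66  64  65  69  61  56  44  45  47  70 146 193 195 141 105 103  82 113 131  96
185  70  66  67  68  69  70  68  75  73  73  75  62  51  43  49  46  40  40  97 140 189 172 119  96  76 115 131 100
186  77  74  76  73  76  75  80  78  79  74  65  49  43  43  48  46  41  49  39  49 109 137 115  93  66 112 130 102
187  73  72  73  79  76  78  74  71  76  70  53  44  44  46  43  51  45  47  44  43  48  80  95  95  65 112 133 111
188  69  75  71  68  75  72  73  68  64  56  37  43  45  45  48  46  47  44  45  43  36  43  80  97  80  92 109 106
189  69  64  69  69  63  63  63  64  49  44  40  37  42  47  48  42  43  49  44  42  38  35  65  91  92  92  95  97
190  60  64  64  61  58  60  66  54  40  32  31  25  34  40  38  46  40  46  40  44  41  36  63  91  97  96  94  97
191  55  59  53  65  59  56  53  45  27  29  30  33  38  28  27  36  39  43  38  42  41  22  66  90  97  97  95  96
192  54  53  53  57  61  57  48  39  33  27  30  28  32  37  29  38  36  38  43  41  33  26  74  93  95  95  95  97
193  57  61  54  57  63  60  43  38  35  34  30  36  35 
[... 1037 characters left out ...]
46 138 110  91  96  94  96  94  95  99  91  96  95  96  96  95  97
203  69  70  72  67  71  68  65 123 155 160 131 119 109  95  92  93  95  97  95  97  97  98  97  97  94  97  98  96
204  63  65  66  68  71  62 100 150 163 163 115  77  71  85  94  93  96  92  97  95  98  95  96  93  97  98  95  99
205  67  64  68  66  65  61  90 100 113 111  92  80  78  89  97  97  98  94  96  95  97  97  96  96  96  98  94  97
206  69  70  72  67  65  66  66  57  58  66  77  83  84  80  86  85  87  92  89  97  98  96  94  97  98  96  96  94
207  73  73  70  68  81  75  67  60  62  75  82  82  78  80  83  83  81  82  87  89  86  88  86  87  89  89  89  94
125 [277.7 189.8]
140 [275.6 192.6]
155 [273.5 195.5]
```

The knob centre is measured at (276.0,192.4), against a prediction of (275.6,192.6) for a tip about 54 mm in, with low forces. Step 1 should be met. I'll release and look at the sag.

{"api": "play_rows", "payload": {
  "series": [
    [0,0,0,0,0,0],
    [0,0,0,0,0,0],
    [0,0,0,0,0,0],
    [0,0,0,0,0,0],
    [0,0,0,0,0,0],
    [0,0,0,0,0,0],
    [0,0,0,0,0,0],
    [0,0,0,0,0,0],
    [0,0,0,0,0,0],
    [0,0,0,0,0,0]
  ],
  "gripper": 1
}}

```text
clock: 13.45
position: [476.4, 77.7, 60.8]
ee_rot: [-0.606, 0.795, -0.0, 0.0]
contact_force: [0.0, -0.2, -0.1]
gripper_width: 85.4
grasp_force: 0.0
```

```bash
cat > k.py <<'E'
from h import *
from scipy.optimize import least_squares
s=get_image('side'); b=np.array([482.3,95.9,92]); u=np.array([.2723,.9622,0]); n=np.array([.9622,-.2723,0]); z=np.array([0,0,1.])
m=cv2.morphologyEx(((s['image'].max(2)<58)*255).astype('uint8'),cv2.MORPH_OPEN,np.ones((5,5)))
def sil(xf,th):
    a=u*np.cos(th)+z*np.sin(th); c=b+12.5*u+a*(xf-12.5); w=-u*np.sin(th)+z*np.cos(th); im=np.zeros(m.shape,'uint8')
    P=[proj(s,c-l*a+15*(np.cos(p)*n+np.sin(p)*w)) for l in(0,30) for p in np.linspace(0,6.28,40)]
    cv2.fillConvexPoly(im,cv2.convexHull(np.float32(P)).astype(int),255); return im,c-15*a,np.array(P)
best=[]
x0,y0,x1,y1=[int(v) for v in np.r_[proj(s,b-90*u-8*z),0,0]] if 0 else (0,0,0,0)
c0=np.array(proj(s,b-86*u-8*z)); 
nn,lab,stt,cen=cv2.connectedComponentsWithStats(m)
i=lab[int(c0[1]),int(c0[0])]; print('blob',stt[i],cen[i])
for xf in np.arange(-90,6,1.):
    for th in np.arange(-.04,.15,.01):
        im,kc,P=sil(xf,th); r=P.min(0),P.max(0); x,y,w,h=stt[i][:4]
        best.append((abs(r[0][0]-x)+abs(r[0][1]-y)+abs(r[1][0]-x-w+1)+abs(r[1][1]-y-h+1),xf,th,kc))
best.sort(key=lambda q:q[0])
for q in best[:4]: print(np.round(q[0],2),q[1],round(q[2],3),np.round(q[3],1))
st=read_state(); print(st['position'],st['contact_force'],st['gripper_width'])
E
python3 k.py
python3 - <<'E'
from h import *
s=get_image('side'); g=cv2.cvtColor(s['image'],cv2.COLOR_RGB2GRAY)
for v in range(184,212): print(v,*[f'{x:3d}' for x in g[v,262:290]])
E
```

```text
blob [269 189  15  16 185] [275.97297297 196.53513514]
6.0 -61.0 0.12 [461.8  23.4  81.4]
6.02 -61.0 0.13 [461.8  23.5  80.5]
6.04 -62.0 0.12 [461.5  22.4  81.3]
6.04 -61.0 0.14 [461.8  23.6  79.7]
[476.39986253  77.68352807  60.81144328] [0.23967494 0.38631968 0.11230948] 85.37178261755086
184  61  65  59  63  63  67  62  63  66  62  64  63  67  70  69  61  80  90 107 112 114 115 111 112  98  94  92  91
185  64  70  67  65  71  67  69  69  71  70  71  73  74  77  70  68  84  99 108 114 113 115 112 103  96  93  91  94
186  77  75  71  76  77  77  75  73  77  77  71  80  83  82  80  80  89 106 106 111 109 111 108  98  91  92  93  94
187  72  77  72  79  76  73  75  72  72  72  77  74  76  74  69  74  88 176 206 203 186 135 102  95  93  91  95  92
188  73  74  69  74  73  71  70  77  68  73  73  70  57  54  50  48  55 131 186 209 201 153 104  94  97  93  94  96
189  67  69  69  67  68  67  63  63  61  69  64  53  47  47  41  50  39  57  92 141 165 135  98  94  94  97  96  97
190  57  62  60  61  64  62  57  61  59  61  51  40  43  41  49  46  42  42  39  61 102 107  93  95  95  95  96 
[... 1739 characters left out ...]
  99
206  67  74  70  69  72  69  67  54  58  64  78  82  77  81  75  83  87  90  96  96  96  94  96  94  96  96  95  92
207  72  69  72  70  80  74  62  61  60  75  79  84  83  81  80  82  80  84  85  87  87  87  87  89  87  90  91  96
208  74  67  70  77  90  93  88  84  85  88  85  84  79  85  83  83  80  81  80  79  79  76  79  79  82  80  76  80
209  69  63  51  66  93  97  96  95  95  94  89  91  95  93  95  92  87  90  93  83 124 142 144 143 146 142 146 141
210  56  50  51  61  85  98  95  93  92  94  98  96  98  93  97  97  92  95  92  94 126 143 145 148 150 152 157 157
211  48  48  45  49  67  70  72  77  84  83  89  94  98  97  96  97  96  93  96  92 101 106 109 111 112 117 119 117
```

The knob centre is now at (276.1,196.3), about 10 mm lower, so the sag is about 0.10 rad. I'll slide the open gripper back along the shank to straddle the knob, tilted to match.

{"api": "play_rows", "payload": {
  "series": [
    [-1.8,-6.35,0,0,0,0],
    [-1.8,-6.35,0,0,0,0],
    [-1.8,-6.35,0,0,0,0],
    [-1.8,-6.35,0,0,0,0],
    [-1.8,-6.35,0,0,0,0],
    [-1.8,-6.35,-1.4,0.184,-0.052,0],
    [-1.8,-6.35,-1.4,0.184,-0.052,0],
    [-1.8,-6.35,-1.4,0.184,-0.052,0],
    [-1.8,-6.35,-1.4,0.184,-0.052,0],
    [-1.8,-6.35,-1.2,0.184,-0.052,0],
    [0,0,0,0,0,0],
    [0,0,0,0,0,0]
  ]
}}

```text
clock: 14.55
position: [458.4, 13.4, 54.1]
ee_rot: [-0.605, 0.795, 0.03, 0.04]
contact_force: [-0.3, 0.4, -0.4]
gripper_width: 85.4
grasp_force: 0.0
```

Run:
```python
from h import *
s=shot('side','side8.png')
k=lambda im,u,v,w,h,f:cv2.resize(im[v:v+h,u:u+w,::-1],None,fx=f,fy=f,interpolation=cv2.INTER_CUBIC)
cv2.imwrite('pics/c8.png',k(s['image'],225,130,110,100,6))
```

```text
(no output)
```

View pics/c8.png

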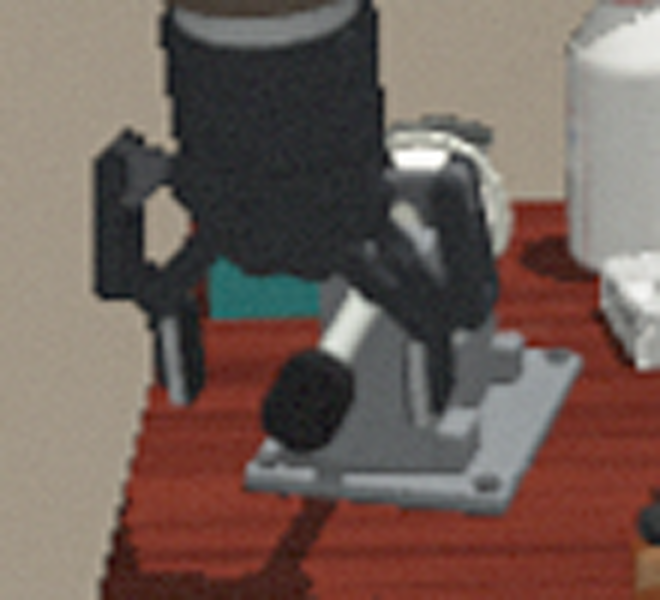

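Fingers straddle the knob: tips at px (255,197) and (296,200), knob centre at (276.3,196.6). I'll lower 8 mm for a fuller grip and close.

{"api": "play_rows", "payload": {
  "series": [
    [0,0,-2,0,0,0],
    [0,0,-3,0,0,0],
    [0,0,-3,0,0,0],
    [0,0,0,0,0,0]
  ]
}}

```text
clock: 14.93
position: [457.9, 14.4, 45.2]
ee_rot: [-0.606, 0.794, 0.03, 0.039]
contact_force: [0.2, 0.2, 0.8]
gripper_width: 85.3
grasp_force: 0.0
```

{"api": "play_rows", "payload": {
  "series": [
    [0,0,0,0,0,0],
    [0,0,0,0,0,0],
    [0,0,0,0,0,0],
    [0,0,0,0,0,0],
    [0,0,0,0,0,0],
    [0,0,0,0,0,0],
    [0,0,0,0,0,0],
    [0,0,0,0,0,0],
    [0,0,0,0,0,0],
    [0,0,0,0,0,0]
  ],
  "gripper": 0
}}

```text
clock: 15.77
position: [458.4, 14.2, 46.0]
ee_rot: [-0.605, 0.794, 0.03, 0.04]
contact_force: [-0.4, 0.5, 1.0]
gripper_width: 28.7
grasp_force: 59.0
```

{"api": "play_rows", "payload": {
  "series": [
    [-0.25,-0.9,1.95,-0.184,0.052,0],
    [-0.25,-0.9,1.95,-0.184,0.052,0],
    [-0.25,-0.9,1.95,-0.184,0.052,0],
    [-0.25,-0.9,1.95,-0.184,0.052,0],
    [-0.25,-0.9,1.95,-0.184,0.052,0],
    [0,0,0,0,0,0],
    [0,0,0,0,0,0]
  ]
}}

```text
clock: 16.35
position: [457.1, 9.9, 55.6]
ee_rot: [-0.606, 0.795, 0.0, 0.0]
contact_force: [0.1, -0.0, -1.7]
gripper_width: 28.8
grasp_force: 59.1
```

```bash
cat > kb.py <<'E'
from h import *
s=shot('side')
b=np.array([482.3,95.9,92]); u=np.array([.2723,.9622,0])
import sys
xf=float(sys.argv[1])
g=cv2.cvtColor(s['image'],cv2.COLOR_RGB2GRAY)
c=proj(s,b+(xf-15)*u); print('pred centre',np.round(c,1))
x,y=int(c[0])-13,int(c[1])-13; print('cols from',x)
for v in range(y,y+26): print(v,*[f'{q:3d}' for q in g[v,x:x+27]])
st=read_state(); print(st['position'],st['contact_force'],st['wrist_torque'],st['ee_rot'])
E
python3 kb.py -71
```

```text
pred centre [275.6 192.6]
cols from 262
179  38  46  46  44  41  41  45  46  75  88  82  87  86  85  86  76  50  37  43  43  42  42  40  48  38  52 122
180  43  48  42  42  38  40  46  45  77  85  87  87  89  88  91  82  70  48  46  42  38  41  37  44  51  47  81
181  40  44  42  46  41  41  37  40  83  85  84  87  87  84  86  85  90  64  40  42  43  44  46  40  41  43  48
182  42  41  41  45  45  41  36  56  76  85  82  77  75  77  77  77  92  65  46  44  44  45  39  40  34  39  42
183  47  42  41  39  38  39  39  62  78  73  78  76  70  70  73  71  85 106  74  44  40  39  43  38  41  46  43
184  43  41  45  39  39  38  29  46  56  69  66  66  68  64  63  60  99 129  87  38  47  48  47  48  40  43  43
185  45  41  45  44  44  40  31  36  46  65  76  65  58  44  36  37  65 101  75  46  40  42  47  38  40  45  38
186  49  45  42  41  32  44  37  35  47  72  71  49  37  24  24  20  28  49  47  43  41  40  42  40  43  41  46
187  57  42  42  63  62  44  31  34  53  67  58  31  25  33  29  35  32  25  41  48  40  41  47  44  43  45  56
188  58  42  59 105 106  63  31  27  41  46  37  25 
[... 1334 characters left out ...]
9  27  26  27  32  33  27  48  82  64 109 132 101  60  41  40  79  92
201  69  66  66  90 124 108  56  30  81 128 101  41  26  34  41  46  80  97  71 110 129 108  69  43  61  87  98
202  71  72  73  91 112  92  47  49 134 162 151 144 133  99  86  85  93  97  73 113 131 117  98  89  92  94  95
203  74  72  65  78  82  68  55 120 155 162 130 118 114 101  97  94  94  96  78  96 125 119 107 100  95  94  94
204  67  60  69  67  65  63 101 152 161 162 117  79  71  85  94  96  98  96  88  92 105 104  98  93  97  98  95
[457.07035065   9.83177761  55.57178998] [-0.5438221   0.71689041 -0.77391477] [ 0.12398138 -0.03226697  0.00197115] [-6.06129056e-01  7.95366257e-01  2.45272382e-04  1.59149834e-04]
```

The knob's bottom edge is back at its level position (row ≈200.5), so the spindle is level. I'll push in steps along the axis.

{"api": "play_rows", "payload": {
  "series": [
    [1.1,3.85,0,0,0,0],
    [1.1,3.85,0,0,0,0],
    [1.1,3.85,0,0,0,0],
    [1.1,3.85,0,0,0,0],
    [1.1,3.85,0,0,0,0],
    [0,0,0,0,0,0]
  ]
}}

```text
clock: 16.9
position: [463.1, 29.7, 55.8]
ee_rot: [-0.606, 0.795, -0.0, 0.0]
contact_force: [-0.5, 0.6, -1.1]
gripper_width: 28.5
grasp_force: 59.1
```

{"api": "play_rows", "payload": {
  "series": [
    [0.8,2.9,0,0,0,0],
    [0.8,2.9,0,0,0,0],
    [0.8,2.9,0,0,0,0],
    [0,0,0,0,0,0]
  ]
}}

```text
clock: 17.23
position: [465.4, 38.2, 55.8]
ee_rot: [-0.606, 0.795, -0.0, 0.0]
contact_force: [0.2, 0.6, -1.0]
gripper_width: 28.7
grasp_force: 59.2
```

{"api": "play_rows", "payload": {
  "series": [
    [0.55,1.9,0,0,0,0],
    [0.55,1.9,0,0,0,0],
    [0.55,1.9,0,0,0,0],
    [0.55,1.9,0,0,0,0],
    [0,0,0,0,0,0]
  ]
}}

```text
clock: 17.65
position: [467.5, 45.6, 55.8]
ee_rot: [-0.606, 0.795, -0.0, 0.0]
contact_force: [-0.2, 0.0, -0.8]
gripper_width: 28.4
grasp_force: 59.2
```

No resistance, and the tip is about 91 mm in, already in the far bore. I'll continue.

{"api": "play_rows", "payload": {
  "series": [
    [0.8,2.9,0,0,0,0],
    [0.8,2.9,0,0,0,0],
    [0.8,2.9,0,0,0,0],
    [0.8,2.9,0,0,0,0],
    [0,0,0,0,0,0],
    [0,0,0,0,0,0]
  ]
}}

```text
clock: 18.15
position: [470.8, 57.4, 55.8]
ee_rot: [-0.606, 0.795, 0.0, 0.0]
contact_force: [-0.1, 1.3, 0.3]
gripper_width: 28.7
grasp_force: 59.2
```

{"api": "play_rows", "payload": {
  "series": [
    [0.8,2.9,0,0,0,0],
    [0.8,2.9,0,0,0,0],
    [0.8,2.9,0,0,0,0],
    [0.8,2.9,0,0,0,0],
    [0,0,0,0,0,0]
  ]
}}

```text
clock: 18.57
position: [473.8, 69.0, 55.8]
ee_rot: [-0.606, 0.795, 0.0, 0.0]
contact_force: [-1.8, -0.3, 0.5]
gripper_width: 28.1
grasp_force: 59.2
```

{"api": "play_rows", "payload": {
  "series": [
    [0.55,1.9,0,0,0,0],
    [0.55,1.9,0,0,0,0],
    [0,0,0,0,0,0]
  ]
}}

```text
clock: 18.82
position: [474.7, 72.4, 55.8]
ee_rot: [-0.606, 0.795, 0.0, -0.0]
contact_force: [-1.8, -0.6, 1.8]
gripper_width: 28.6
grasp_force: 59.2
```

{"api": "play_rows", "payload": {
  "series": [
    [0.27,0.96,0,0,0,0],
    [0.27,0.96,0,0,0,0],
    [0.27,0.96,0,0,0,0],
    [0,0,0,0,0,0]
  ]
}}

```text
clock: 19.15
position: [475.5, 75.1, 55.8]
ee_rot: [-0.606, 0.795, 0.0, -0.0]
contact_force: [-1.5, -1.8, 3.2]
gripper_width: 28.7
grasp_force: 59.3
```

{"api": "play_rows", "payload": {
  "series": [
    [0.27,0.96,0,0,0,0],
    [0.27,0.96,0,0,0,0],
    [0,0,0,0,0,0]
  ]
}}

```text
clock: 19.4
position: [476.0, 77.1, 55.8]
ee_rot: [-0.606, 0.795, 0.0, -0.0]
contact_force: [-2.5, -2.3, 3.0]
gripper_width: 28.6
grasp_force: 59.4
```

{"api": "play_rows", "payload": {
  "series": [
    [0.27,0.96,0,0,0,0],
    [0.27,0.96,0,0,0,0],
    [0,0,0,0,0,0]
  ]
}}

```text
clock: 19.65
position: [476.3, 78.3, 55.8]
ee_rot: [-0.606, 0.795, -0.0, -0.001]
contact_force: [-1.3, -5.1, 4.4]
gripper_width: 28.2
grasp_force: 59.7
```

{"api": "play_rows", "payload": {
  "series": [
    [0.27,0.96,0,0,0,0],
    [0.27,0.96,0,0,0,0],
    [0,0,0,0,0,0]
  ]
}}

```text
clock: 19.9
position: [476.2, 78.3, 55.8]
ee_rot: [-0.606, 0.796, -0.001, -0.003]
contact_force: [0.3, -13.1, 6.3]
gripper_width: 28.3
grasp_force: 59.9
```

```bash
python3 kb.py 0
```

```text
pred centre [285.  179.7]
cols from 272
166  39  46  43  40  39  39  33  57 140 165 159 156 161 161 165 126  60  38  39  41  50  38  46  34  88 149 173
167  45  46  45  40  44  41  35  76 141 160 156 156 155 155 160 136  80  25  37  41  49  32  45  40  77 122 125
168  45  47  41  41  45  41  33 100 152 163 161 159 157 159 157 151 117  60  43  38  43  37  42  37  45  69  64
169  46  43  44  46  38  34  35  82 109 116 113 113 144 158 158 162 128  68  46  42  40  34  36  36  36  45  39
170  38  42  42  43  41  40  40  74  84  82  78  78 103 112 114 112 125  86  36  44  45  44  41  42  44  40  45
171  47  45  38  40  38  38  38  85 101  91  92  92  87  89  86  86 103  74  41  40  42  43  40  44  43  38  45
172  45  44  43  40  45  36  34  59  80  91  92 100  85  70  61  65  79  68  45  45  43  44  37  38  43  43  42
173  46  40  42  41  41  39  37  32  69  93  77  67  49  38  35  38  46  50  43  40  43  41  42  38  42  42  39
174  58  43  37  53  56  46  31  26  68  81  54  37  32  26  25  33  30  40  46  46  41  37  46  43  36  50  60
175  67  46  52  98 103  65  28  36  60  55  34  29 
[... 1337 characters left out ...]
34  25  25  32  25  41  75  74 115 134 104  63  41  64  90  99  91
188  74  73  65  93 127 102  55  64  87  86  86  75  72  68  79  88  94  80 101 130 116  89  77  87  94  96  94
189  60  65  61  69  85  75  52  79  94  94  95  91  91  95  94  95  96  80  91 121 118 101  96  94  97  95  92
190  55  62  60  58  59  53  79  92  94  96  95  95  91  93  98  95  96  89  87 107 110  98  96  92  89  94  91
191  59  59  59  61  58  67 125 115  91  96  98  96  93  94  97  94  98  96  89  98  94  95  95  98  93  96  96
[476.13830589  78.36328896  55.82137799] [ -0.47114854 -11.8894793    6.39834208] [-3.48141584  0.02279553 -0.18886182] [-6.05864253e-01  7.95564015e-01 -6.19418057e-04 -2.45378574e-03]
```

The push is blocked at 12–13 N after 71.2 mm of travel (71 expected), so the spindle is home. I'll relieve the preload, open, rise clear and move the arm out of the way.

{"api": "play_rows", "payload": {
  "series": [
    [-0.4,-1.4,0,0,0,0],
    [0,0,0,0,0,0]
  ]
}}

```text
clock: 20.12
position: [476.3, 78.3, 55.8]
ee_rot: [-0.606, 0.796, -0.0, -0.001]
contact_force: [-0.9, -7.5, 4.1]
gripper_width: 28.4
grasp_force: 59.7
```

{"api": "play_rows", "payload": {
  "series": [
    [0,0,0,0,0,0],
    [0,0,0,0,0,0],
    [0,0,0,0,0,0],
    [0,0,0,0,0,0],
    [0,0,0,0,0,0],
    [0,0,0,0,0,0],
    [0,0,0,0,0,0],
    [0,0,0,0,0,0]
  ],
  "gripper": 1
}}

```text
clock: 20.78
position: [476.9, 79.6, 55.8]
ee_rot: [-0.606, 0.795, 0.0, 0.0]
contact_force: [0.1, -0.0, -0.4]
gripper_width: 85.7
grasp_force: 0.0
```

{"api": "play_rows", "payload": {
  "series": [
    [-0.3,-1,0,0,0,0],
    [-0.8,-3,5,0,0,0],
    [-1,-3,10,0,0,0],
    [0,0,15,0,0,0],
    [0,0,20,0,0,0],
    [0,0,20,0,0,0],
    [0,0,20,0,0,0],
    [-2,-20,10,0,0,0],
    [-2,-25,0,0,0,0],
    [-2,-25,0,0,0,0],
    [-2,-25,0,0,0,0],
    [-2,-25,0,0,0,0],
    [-2,-25,0,0,0,0],
    [-2,-25,0,0,0,0],
    [-2,-25,0,0,0,0],
    [-2,-25,0,0,0,0],
    [0,0,0,0,0,0],
    [0,0,0,0,0,0],
    [0,0,0,0,0,0]
  ]
}}

```text
clock: 22.37
position: [456.6, -147.6, 156.4]
ee_rot: [-0.606, 0.796, -0.0, 0.0]
contact_force: [-1.2, 0.1, -0.7]
gripper_width: 85.3
grasp_force: 0.0
```

Run:
```python
from h import *
s=shot('side','side9.png');t=shot('top','top9.png')
k=lambda im,u,v,w,h,f:cv2.resize(im[v:v+h,u:u+w,::-1],None,fx=f,fy=f,interpolation=cv2.INTER_CUBIC)
cv2.imwrite('pics/c9.png',np.hstack([k(s['image'],262,140,80,100,5),k(t['image'],225,175,80,100,5)]))
b=np.array([482.3,95.9,92]); u=np.array([.2723,.9622,0])
for l in(-30,-15,0,100,125): print(l,np.round(proj(s,b+l*u),1),np.round(proj(t,b+l*u),1))
```

```text
-30 [283.1 182.3] [296.4 237.5]
-15 [285.  179.7] [289.6 236.3]
0 [286.9 177.2] [282.8 235.2]
100 [298.2 161.7] [237.4 227.3]
125 [300.7 158.2] [226.1 225.4]
```

View pics/c9.png

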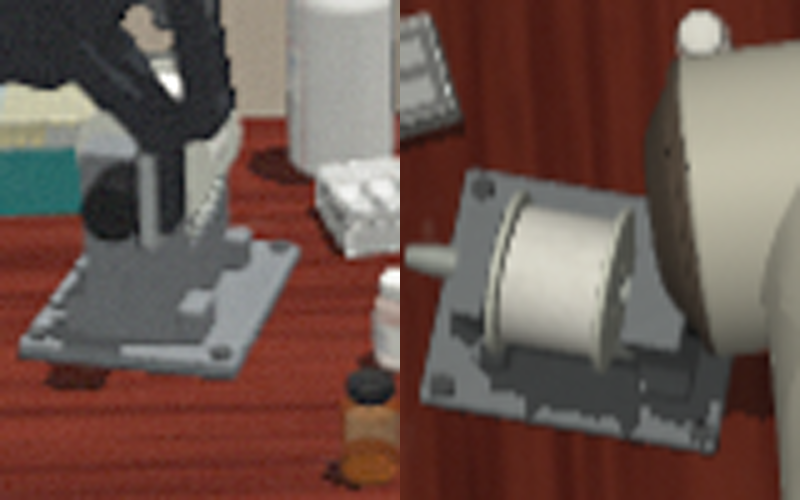

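The shank's tip sticks out of the far cheek at px (226,226.6), against a home prediction of (226.1,225.4). The reel and vials are in place. I'll move the arm farther out and check the knob's rear and the tip numerically.

{"api": "play_rows", "payload": {
  "series": [
    [-5,-25,5,0,0,0],
    [-5,-25,5,0,0,0],
    [-5,-25,5,0,0,0],
    [-5,-25,5,0,0,0],
    [-5,-25,0,0,0,0],
    [-5,-25,0,0,0,0],
    [-5,-25,0,0,0,0],
    [-5,-25,0,0,0,0],
    [0,0,0,0,0,0],
    [0,0,0,0,0,0],
    [0,0,0,0,0,0]
  ]
}}

```text
clock: 23.38
position: [416.9, -346.6, 175.7]
ee_rot: [-0.606, 0.795, 0.0, 0.0]
contact_force: [0.2, -0.0, 0.4]
gripper_width: 85.7
grasp_force: 0.0
```

Run:
```python
from h import *
from scipy.ndimage import map_coordinates as mc
t=shot('top','top10.png'); s=shot('side','side10.png')
b=np.array([482.3,95.9,92]); u=np.array([.2723,.9622,0]); n=np.array([.9622,-.2723,0])
for nm,d in(('top',t),('side',s)):
    g=cv2.cvtColor(d['image'],cv2.COLOR_RGB2GRAY).astype(float)
    for rng in(range(110,136,2),range(-42,8,2)):
        o=[]
        for l in rng:
            P=[proj(d,b+l*u+w*n+[0,0,0]) for w in(-2,0,2)]; o.append((l,int(mc(g,[[p[1] for p in P],[p[0] for p in P]],order=1).mean())))
        print(nm,o)
    for l in(115,-15):
        print(nm,'lat at',l,[(w,int(mc(g,[[proj(d,b+l*u+w*n)[1]],[proj(d,b+l*u+w*n)[0]]],order=1)[0])) for w in range(-22,23,2)])
st=read_state(); print(st['contact_force'],st['grasp_force'],st['position'])
```

```text
top [(110, 152), (112, 152), (114, 153), (116, 152), (118, 150), (120, 146), (122, 142), (124, 134), (126, 94), (128, 46), (130, 50), (132, 53), (134, 54)]
top [(-42, 54), (-40, 54), (-38, 53), (-36, 50), (-34, 48), (-32, 41), (-30, 27), (-28, 28), (-26, 36), (-24, 36), (-22, 33), (-20, 33), (-18, 37), (-16, 37), (-14, 38), (-12, 38), (-10, 37), (-8, 34), (-6, 32), (-4, 35), (-2, 38), (0, 46), (2, 76), (4, 119), (6, 119)]
top lat at 115 [(-22, 46), (-20, 47), (-18, 48), (-16, 47), (-14, 47), (-12, 46), (-10, 46), (-8, 55), (-6, 87), (-4, 117), (-2, 139), (0, 158), (2, 161), (4, 138), (6, 95), (8, 62), (10, 51), (12, 50), (14, 48), (16, 46), (18, 45), (20, 47), (22, 49)]
top lat at -15 [(-22, 64), (-20, 65), (-18, 65), (-16, 58), (-14, 41), (-12, 22), (-10, 24), (-8, 26), (-6, 28), (-4, 31), (-2, 35), (0, 38), (2, 40), (4, 40), (6, 37), (8, 33), (10, 30), (12, 30), (14, 39), (16, 90), (18, 117), (20, 121), (22, 121)]
side [(110, 245), (112, 245), (114, 245), (116, 245), (118, 245), (120, 245), (122, 245), (124, 246), (126, 246), (128, 246), (130, 244), (132, 239), (134, 231)]
side [(-
[... 167 characters left out ...]
, 30), (-10, 32), (-8, 34), (-6, 38), (-4, 41), (-2, 41), (0, 40), (2, 41), (4, 43), (6, 45)]
side lat at 115 [(-22, 221), (-20, 227), (-18, 233), (-16, 237), (-14, 240), (-12, 243), (-10, 246), (-8, 247), (-6, 246), (-4, 246), (-2, 246), (0, 246), (2, 245), (4, 244), (6, 244), (8, 245), (10, 244), (12, 238), (14, 208), (16, 175), (18, 165), (20, 173), (22, 165)]
side lat at -15 [(-22, 63), (-20, 43), (-18, 47), (-16, 43), (-14, 36), (-12, 31), (-10, 32), (-8, 32), (-6, 32), (-4, 32), (-2, 32), (0, 29), (2, 24), (4, 26), (6, 32), (8, 39), (10, 41), (12, 35), (14, 33), (16, 42), (18, 66), (20, 90), (22, 93)]
[ 0.05988605  0.09932977 -0.85459871] 0.0 [ 417.0621447  -346.36065733  175.86895562]
```

The tip edge is at 126 mm (125 expected), and the knob runs to the cheek with no gap and sits centred, so it is flush. Handing in.

```bash
python3 -c "from bench import job_done; print(job_done())"
```

```text
the job is handed in; nothing more can be done
None
```

The spindle is threaded through both cheeks and the reel, pushed home with its knob flush against the thick cheek, and released. The job was handed in at about 23 s, but no verdict came back.

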